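Open the pinch-lid jar of jade bracelets on the viewing pad

ROBOT

A 7-joint arm with a two-finger parallel gripper is mounted at the origin on the work surface. World frame = base frame: x ahead of the robot, y to its left, z up, the work surface at z = 0. Lengths are in m, angles in rad, forces in N, time in s.
With the tool pointing down it reaches from about 0.35 to 0.9 m from the base axis. Payload 8.1 kg.
Tool frame: the origin (TCP) lies at the very end of the fingers, on their centre line; the grasp point (between the pads) lies ctrl.pinch_z behind it (ctrl.pinch_z is the distance from the TCP to the grasp point, in m); z points along the fingers, y is the line along which they close (so a half turn about z gives the same grasp; the last joint's range is limited). The gripper opens to 85 mm and grips with 20 to 120 N. Pads are 22 mm wide; open, the fingers measure 114 mm over their backs; the gripper's body (76 mm by 85 mm) begins 54 mm behind the grasp point. The pads swing forward as they close: fully open they stand 13 mm farther back than shut.
Start: joints at [-1.206, 0.434, 0.025, 1.573, -0.012, 1.134, -0.075], TCP at [0.282, 0.558, 0.231] pointing down, gripper open.
Joint ranges: [-2.62, 2.62], [-0.44, 2.09], [-1.27, 1.32], [0.08, 2.57], [-1.32, 4.46], [0.12, 2], [-2.74, 2.74]. Speed limits (rad/s): [2.22, 2.22, 3.01, 3.01, 3.14, 3.14, 3.14].

INTERFACE

Orientations are given as a rotation vector (axis times angle).
In Python, from cell import ctrl gives the robot as it stands. The module is installed in compiled form; this text tells all that it offers.
- The arm moves only by the tool servo_tool, never from a script. Its arguments are lists of equal length, an entry for each row: "gripper": the finger opening in mm, from 0 to 85.4; "dp": the shift along the world's x, y, z in units of 150 mm (1.0 is 150 mm), a list of three; "delta_rot": the turn, a rotation vector about the world's x, y, z in units of 1.5 rad (1.0 is 1.5 rad), a list of three. In form: {"gripper": [gripper, ...], "dp": [[dx, dy, dz], ...], "delta_rot": [[ax, ay, az], ...]}. A call has 1 to 12 rows; each row is the pose to reach, as a shift and turn from the pose commanded when the call began; what a row does not reach only later rows make up. A row lasts 1/10 s, in which the tool goes at most 50 mm and 8.59 degrees, less where a joint would pass 70% of its speed; a pose out of reach is approached as far as the arm can. A call with a number of a shift or a turn outside -1 to 1 is refused whole. A call with a gripper value outside its range is refused whole. The fingers move at their own pace and stop on an object; the grip force is fixed at half the most. Time passes only in rows, so rows that repeat a pose let the fingers close. It gives the time, the measured TCP pose, the force, the opening and the grip force at its end, in the units of the state.
- ctrl.observe(): the state, without advancing time (a new reading comes with each control period).
- ctrl.get_image(name): name is "scene" or "top" or "wrist"; returns a dict with "image" (400x640x3 uint8, red, green, blue), "camera_matrix" (3x3 intrinsics, pixels), "dist_coeffs" ([k1, k2, p1, p2, k3] as OpenCV has them; the pictures are not rectified), "R" (3x3) and "t" (3): a world point X has camera coordinates R X + t. Camera axes: x right, y down, z forward; pixel columns grow to the right and rows downward; lengths in m; the calibration is good to about 2 mm. A picture is of the moment at which its call begins. There is no depth.
- ctrl.close_job(): hands the job in; it is judged then, once.
The state is a dict: "time": time; "joints": joint angles; "qvel": joint speeds; "joint_efforts": joint torques, N m; "tool_pos": TCP position; "tcp_rot": TCP orientation; "ft_force": force on the tool from outside, world axes, zero at the start; "torque": the same for the moment, N m; "opening": finger opening in m; "finger_force": force on a finger pad.
Only numpy, scipy, OpenCV 4.12 (cv2) and the standard library are available. Lean on these libraries where they do the work, as an engineer would, in place of code of your own. Each camera call takes 0.05 s, during which the arm holds its last target. There are 200 camera calls.

TASK

A customer wants to see the green jade bracelets: bring their jar over closed, stand it upright on the dark velvet pad and let go of it, then pinch the two green buttons on opposite sides of its lid together to free the catch, lift the lid off and set it down right way up on the pad beside the jar. Set things down rather than dropping them, keep the jar upright, open it only on the pad, and leave the coral-bead jar, the tea cup and the magnifying glass where they are.

Things in the scene. Friction and masses are not known exactly. Their poses are not given: they have to be found in the camera images.
- jar: Clear rectangular canister with green jade bracelets: 64 mm (x) by 47 mm (y) by 85 mm tall, 0.25 kg, open at the top under its lid. Starts standing on the counter; it and the coral jar may be in either place. Origin: centre of its underside, z up; the lid's buttons are on its +y and -y sides. Closed, it is 115 mm tall to the lid's flat top.
- jar_rim (a point): Centre of the jar's mouth, 85 mm above its underside, same axes as the jar. An inward lip here is what the lid's hooks hold under (1 mm of play): lifted by the plain x sides of the lid (66 mm apart, no buttons) or by the jar, the closed jar and lid come up locked together.
- lid: White lid latched on the jar: 66 mm (x) by 52 mm (y) by 30 mm tall, 0.08 kg, a half green bead 8 mm high on top. Origin: centre of the plane that rests on the jar's rim (coincides with jar_rim, same axes). Below it a 52 x 32 mm plug reaches 12 mm into the mouth with 1 mm play; set down by itself the lid stands on the plug, origin 12 mm above the surface.
- button_left (a joint): Travel (m) of the green button on the lid's +y side: 0 = out, 0.006 = fully in, against a stop. Spring about 2 N at first, 8 N fully in; it springs out when let go. Its hook clears the lip at 3.5 to 5 mm.
- button_right (a joint): The same for the button on the lid's -y side. With both in together the lid lifts straight off; otherwise it stays locked.
- button_left_face (a point): Centre of the outer face of the +y button: 33 mm from the lid's middle, 18 mm above the lid's origin. The face is 26 mm wide (x) and 18 mm high, 7 mm proud of the lid. Across both faces: 66 mm with the buttons out, 54 mm fully in; the jar below is narrower (47 mm).
- button_right_face (a point): Centre of the outer face of the -y button, as above, at -33 mm.
- pad: Dark blue velvet viewing pad with a brown border line, 220 mm (its x) by 280 mm (its y) by 8 mm thick, fixed to the counter on the robot's right. Origin: centre of its underside; its top is 8 mm higher.
- coral_jar: Bystander: the same kind of closed jar and lid with red coral beads and red buttons, 115 mm tall, 0.32 kg, origin as the jar's. Leave it.
- cup: Bystander: small white tea cup with a blue band, 68 mm across the rim, 50 mm tall; origin centre of the underside. Leave it.
- loupe: Bystander: brass-rimmed magnifying glass lying flat, 80 mm across with a 100 mm dark handle along its +x; origin in the middle of the lens, on the counter. Leave it.
Not all that is in view belongs to the job. What is shaped like the lid but pink or red is not meant.

How it is judged:
On the way, in this order (a step that is already met when the one before it is completed fails the run):
1. the closed jar stands upright on the pad, its lid still on, and has been let go (x of jar in the frame of pad between -0.088 and 0.088 m and y of jar in the frame of pad between -0.118 and 0.118 m and z of jar in the frame of pad between 0.004 and 0.013 m and angle between jar's own z axis and vertical below 0.1 rad and distance between lid and jar_rim below 0.006 m and contact force between the fingers and jar below 0.1 N and contact force between the fingers and lid below 0.1 N and value of joint each of button_left, button_right below 0.002 m), for 0.2 s.
2. both buttons are pinched in together between the fingers while the lid is still on the jar (value of joint each of button_left, button_right above 0.003 m and contact force between the fingers and lid above 1 N and distance between lid and jar_rim below 0.006 m), for 0.05 s.
At the end, for the whole second after the job is handed in: Jar upright (0.1 rad) and lid right way up on its plug (0.12 rad) beside it, both on the pad with their middles at least 22 mm inside its edges, let go and at rest; no bystander moved over 30 mm (x of jar in the frame of pad between -0.088 and 0.088 m and y of jar in the frame of pad between -0.118 and 0.118 m and z of jar in the frame of pad between 0.004 and 0.013 m and angle between jar's own z axis and vertical below 0.1 rad and x of lid in the frame of pad between -0.088 and 0.088 m and y of lid in the frame of pad between -0.118 and 0.118 m and z of lid in the frame of pad between 0.014 and 0.026 m and angle between lid's own z axis and vertical below 0.12 rad and linear speed of each of jar, lid below 0.03 m/s and angular speed of each of jar, lid below 0.3 rad/s and contact force between the fingers and jar below 0.1 N and contact force between the fingers and lid below 0.1 N); the robot touches nothing.
It fails at once if the jar tips more than 0.5 rad (angle between jar's own z axis and vertical above 0.5 rad).
It fails at once if the lid comes off while the jar is not on the pad (distance between lid and jar_rim above 0.02 m and not (x of jar in the frame of pad between -0.1 and 0.1 m and y of jar in the frame of pad between -0.135 and 0.135 m and z of jar in the frame of pad between -0.1 and 0.1 m)).
It fails at once if the lid or the jar is dropped or thrown (more than about 18 mm of free fall) (linear speed of any of lid, jar above 0.6 m/s and contact force between the fingers and jar below 0.1 N and contact force between the fingers and lid below 0.1 N).
It fails at once if the coral-bead jar, the tea cup or the magnifying glass is moved by more than 30 mm (distance of any of coral_jar, cup, loupe from where it was at the start of the episode above 0.03 m).
It also fails if it takes over 56 s, if anything falls off the work surface, if the arm or the gripper's body presses on something with over 40 N, if the wrist force passes 120 N, or if a joint passes its speed limit or range.

## Working session

There is one attempt and no reset: what is moved stays moved. The work goes in short steps, Python scripts to look and compute and a tool call to move; the robot and the scene stay as the last step left them, time stands still between calls to the robot, and variables do not carry over. Pictures are saved under pics/ and viewed, at most 10 in all, crops included, and the job is handed in when it is done.

Besides the shell and the picture viewer there is one more tool, called after "Request:" as name(argument=value, ...) on one line, values as JSON. servo_tool: Moves the arm, as the interface text tells. Its arguments: {"type":"object","properties":{"gripper":{"type":"array"},"dp":{"type":"array"},"delta_rot":{"type":"array"}},"required":["gripper","dp","delta_rot"]}

```bash
mkdir -p pics; cat > h.py <<'E'
import cv2, numpy as np
from cell import ctrl
def grab(n,f):
    d=ctrl.get_image(n); cv2.imwrite('pics/'+f,d['image'][:,:,::-1]); return d
def ray(d,uv,z):
    uv=np.array(uv,float).reshape(-1,1,2)
    p=cv2.undistortPoints(uv,np.array(d['camera_matrix'],float),np.array(d['dist_coeffs'],float)).reshape(-1,2)
    R=np.array(d['R']);t=np.array(d['t']);c=-R.T@t
    z=np.broadcast_to(z,len(p)); out=[]
    for q,zz in zip(p,z):
        w=R.T@np.array([*q,1]); out.append(c+w*(zz-c[2])/w[2])
    return np.array(out)
def proj(d,X):
    r=cv2.Rodrigues(np.array(d['R'],float))[0]
    return cv2.projectPoints(np.array(X,float).reshape(-1,1,3),r,np.array(d['t'],float),np.array(d['camera_matrix'],float),np.array(d['dist_coeffs'],float))[0].reshape(-1,2)
E
python3 - <<'E'
from h import *
for n in ('top','scene'):
    d=grab(n,n+'0.png'); print(n,-np.array(d['R']).T@d['t'])
print(ctrl.observe(),ctrl.pinch_z)
E
```

```text
top [0.39271763 0.07125771 1.12333285]
scene [1.15326831 0.1355075  0.50972682]
{'time': 0.1, 'joints': array([-1.20559518,  0.43513006,  0.02497114,  1.57401412, -0.01163142,
        1.13398469, -0.07511004]), 'qvel': array([ 1.58280755e-03, -1.56462715e-03, -1.82781457e-05, -3.39118149e-03,
       -4.00504366e-05, -4.36752299e-04,  1.27632132e-04]), 'joint_efforts': array([ 1.89856022e-03, -6.71754956e+01,  1.02721877e+00, -3.16900992e+01,
        1.56497973e-02,  7.32076558e-03,  5.42854218e-05]), 'tool_pos': array([0.28166022, 0.55742895, 0.23061574]), 'tcp_rot': array([-7.28223985e-01, -3.05579158e+00,  2.15565110e-03]), 'ft_force': array([-0.01804875,  0.39058207,  0.31115093]), 'torque': array([-0.02485287,  0.00083951, -0.05619321]), 'finger_force': 0.0, 'opening': 0.08563266783545127} 0.0187
```

View pics/top0.png

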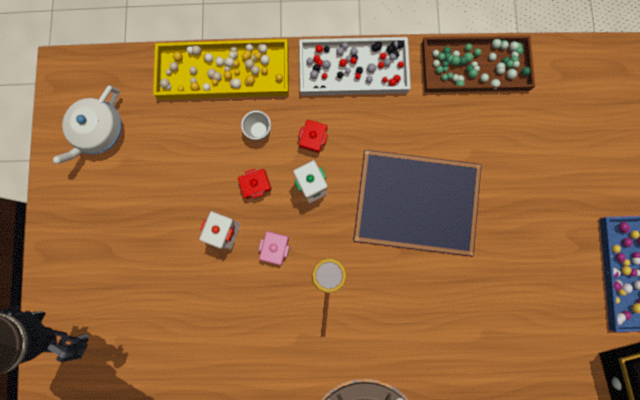

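View pics/scene0.png

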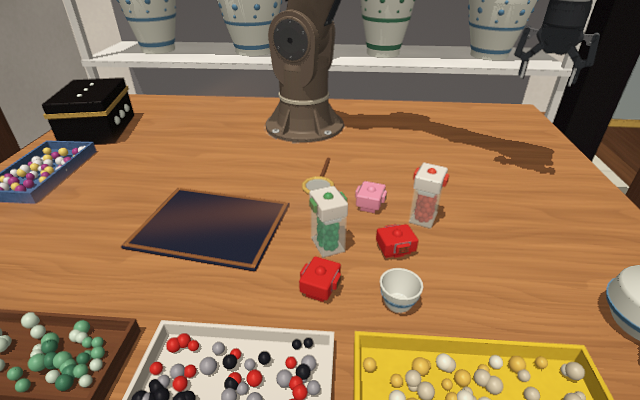

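The top view shows the green-buttoned jar at about (310,180), the coral jar at (217,231), and the pad centred at about (418,203). There are loose red and pink decoy lids around them. I'll measure these now.

```bash
python3 - <<'E'
from h import *
d=grab('top','top1.png'); im=d['image'].astype(int)
r,g,b=im[...,0],im[...,1],im[...,2]
def comp(m,x0,x1,y0,y1):
    k=np.zeros(m.shape,np.uint8); k[y0:y1,x0:x1]=m[y0:y1,x0:x1]; return k
w=comp((r>170)&(g>165)&(b>160),285,335,155,210)
gr=comp((g>r+40)&(g>b+15),285,335,155,210)
for k in (w,gr):
    n,l,s,c=cv2.connectedComponentsWithStats(k)
    for i in range(1,n):
        if s[i,4]>4: print(s[i],c[i],ray(d,[c[i]],.115)[0])
n,l,s,c=cv2.connectedComponentsWithStats(w|gr)
i=1+np.argmax(s[1:,4])
bx=cv2.boxPoints(cv2.minAreaRect(cv2.findContours(w,0,1)[0][0])); print(bx); P=ray(d,bx,.115);print(P,P.mean(0),np.diff(P,axis=0))
pad=ray(d,[(365,152),(480,165),(474,254),(355,241)],.008); print('pad',pad,pad.mean(0))
c=d['image'][130:230,270:350,::-1]
c=cv2.resize(c,None,fx=6,fy=6,interpolation=cv2.INTER_CUBIC)
s=grab('scene','scene1.png')['image'][170:270,290:370,::-1]
cv2.imwrite('pics/c.png',cv2.resize(np.hstack([d['image'][130:230,270:350,::-1],s]),None,fx=5,fy=5,interpolation=cv2.INTER_CUBIC))
E
```

```text
[294 161  33  35 619] [310.0549273 178.2907916] [0.56782876 0.10694856 0.115     ]
[319 168   7  10  25] [322.2 172.4] [0.57994776 0.08090443 0.115     ]
[307 175   7   7  40] [309.8   177.925] [0.56862888 0.10747676 0.115     ]
[295 180   6  11  29] [297.44827586 185.20689655] [0.5535669  0.13393379 0.115     ]
[[293.20004 170.40001]
 [314.00003 160.00002]
 [327.00003 186.00002]
 [306.20004 196.40001]]
[[0.58568834 0.14256378 0.115     ]
 [0.60723863 0.09785888 0.115     ]
 [0.55045922 0.07133587 0.115     ]
 [0.52921423 0.11575205 0.115     ]] [0.56815011 0.10687764 0.115     ] [[ 0.02155029 -0.04470491  0.        ]
 [-0.05677941 -0.02652301  0.        ]
 [-0.02124498  0.04441618  0.        ]]
pad [[ 0.64655563 -0.02027397  0.008     ]
 [ 0.60942728 -0.29108262  0.008     ]
 [ 0.40121047 -0.26394524  0.008     ]
 [ 0.43739798  0.00954472  0.008     ]] [ 0.52364784 -0.14143928  0.008     ]
```

View pics/c.png

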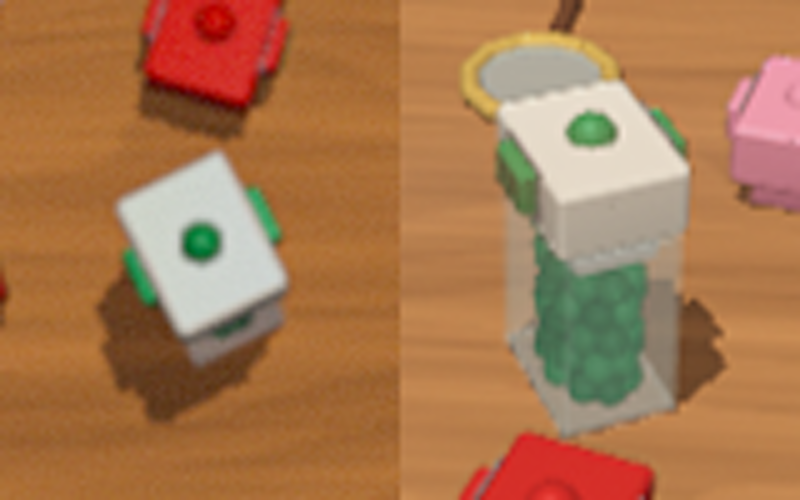

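The close-up shows the green bead at the lid centre, with buttons on the left-rear and right-front sides. The lid's x axis is at about 26°. I'm moving above the jar.

Request:
servo_tool(gripper=[85,85,85,85,85], dp=[[0.2,-0.3,0],[0.4,-0.65,0],[0.636,-1,0],[0.636,-1,0],[0.636,-1,0]], delta_rot=[[0,0,-0.1],[0,0,-0.2],[0,0,-0.3],[0,0,-0.4],[0,0,-0.434]])

```text
time: 0.7
tool_pos: [0.3807, 0.403, 0.2316]
tcp_rot: [1.684, 2.65, -0.001]
ft_force: [0.1, 0.8, -0.5]
opening: 0.0846
finger_force: 0.0
```

Request:
servo_tool(gripper=[85,85,85,85,85], dp=[[0.2,-0.3,0],[0.4,-0.65,0],[0.636,-1,0],[0.636,-1,0],[0.636,-1,0]], delta_rot=[[0,0,0],[0,0,0],[0,0,0],[0,0,0],[0,0,0]])

```text
time: 1.2
tool_pos: [0.4753, 0.2529, 0.2316]
tcp_rot: [1.676, 2.655, -0.001]
ft_force: [-0.4, 0.1, 0.7]
opening: 0.0852
finger_force: 0.0
```

Request:
servo_tool(gripper=[85,85,85,85,85,85,85], dp=[[0.2,-0.3,0],[0.4,-0.65,0],[0.636,-1,0],[0.636,-1,0],[0.636,-1,0],[0.636,-1,0],[0.636,-1,0]], delta_rot=[[0,0,0],[0,0,0],[0,0,0],[0,0,0],[0,0,0],[0,0,0],[0,0,0]])

```text
time: 1.9
tool_pos: [0.5673, 0.1098, 0.2311]
tcp_rot: [-1.663, -2.664, -0.0]
ft_force: [0.3, -0.3, -0.5]
opening: 0.0853
finger_force: 0.0
```

```bash
python3 - <<'E'
from h import *
o=ctrl.observe(); print(o['time'],o['tool_pos'],o['tcp_rot'],o['joints'],o['opening'])
R=cv2.Rodrigues(o['tcp_rot'])[0]; print(np.degrees(np.arctan2(R[1,1],R[0,1])))
d=grab('wrist','w1.png')
print(proj(d,[[.568,.107,.115],o['tool_pos']]))
im=d['image'].astype(int);r,g,b=im[...,0],im[...,1],im[...,2]
k=((g>r+40)&(g>b+15)).astype(np.uint8)
n,l,s,c=cv2.connectedComponentsWithStats(k)
for i in range(1,n):
    if s[i,4]>40: print(s[i],c[i],ray(d,[c[i]],.118)[0])
E
```

```text
1.9 [0.56731889 0.10983361 0.23107011] [-1.66346228e+00 -2.66377302e+00 -4.22519787e-04] [-0.53150725  0.36368033  0.33916175  1.71200545 -0.13499715  1.08933564
  0.30422266] 0.08528092890449078
26.03243478691812
[[315.47556794 197.06761334]
 [316.79465192 260.12074686]]
[302 155  33  12 298] [316.95302013 161.46644295] [0.5552134  0.13593129 0.118     ]
[307 188  21  20 349] [316.98853868 197.47277937] [0.56890266 0.10808591 0.118     ]
[303 226  28   4 111] [316.62162162 227.48648649] [0.58078586 0.08312481 0.118     ]
```

View pics/w1.png

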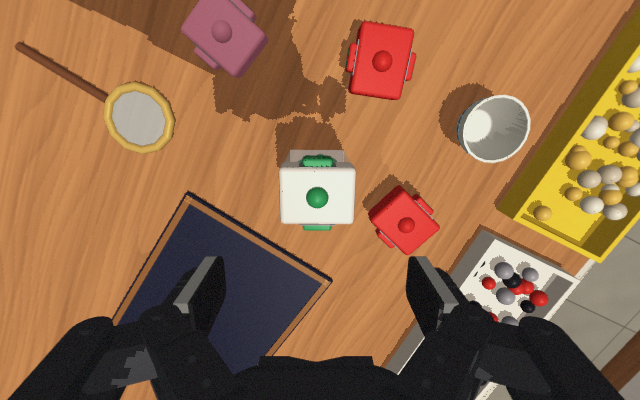

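The wrist view shows the lid square to the fingers, with the bead at (317,197). I'm descending and gripping the plain x sides.

Request:
servo_tool(gripper=[85,85,85,85,85,85,85], dp=[[0.005,0,-0.2],[0.005,0,-0.4],[0.005,0,-0.6],[0.005,0,-0.75],[0.005,0,-0.9],[0.005,0,-1],[0.005,0,-1]], delta_rot=[[0,0,0],[0,0,0],[0,0,0],[0,0,0],[0,0,0],[0,0,0],[0,0,0]])

```text
time: 2.65
tool_pos: [0.5668, 0.1092, 0.0794]
tcp_rot: [-1.663, -2.662, 0.004]
ft_force: [0.3, 0.1, -0.6]
opening: 0.0847
finger_force: 0.0
```

Request:
servo_tool(gripper=[85,85,75,70,66,62,60,60,60,60], dp=[[0,0,-0.03],[0,0,-0.03],[0,0,-0.03],[0,0,-0.03],[0,0,-0.03],[0,0,-0.03],[0,0,-0.03],[0,0,-0.03],[0,0,-0.03],[0,0,-0.03]], delta_rot=[[0,0,0],[0,0,0],[0,0,0],[0,0,0],[0,0,0],[0,0,0],[0,0,0],[0,0,0],[0,0,0],[0,0,0]])

```text
time: 3.65
tool_pos: [0.5694, 0.108, 0.0777]
tcp_rot: [1.667, 2.662, 0.002]
ft_force: [-1.5, 0.7, 6.5]
opening: 0.0654
finger_force: 66.9
```

Request:
servo_tool(gripper=[60,60,60,60,60,60], dp=[[0,0,0.05],[0,0,0.15],[0,0,0.3],[0,0,0.4],[0,0,0.5],[0,0,0.5]], delta_rot=[[0,0,0],[0,0,0],[0,0,0],[0,0,0],[0,0,0],[0,0,0]])

```text
time: 4.25
tool_pos: [0.5698, 0.1079, 0.1539]
tcp_rot: [1.666, 2.661, 0.004]
ft_force: [0.7, -0.1, -3.2]
opening: 0.0653
finger_force: 68.8
```

```bash
python3 - <<'E'
from h import *
o=ctrl.observe(); print(o['time'],o['tool_pos'],o['ft_force'],o['opening'],o['finger_force'])
d=grab('scene','s2.png')
cv2.imwrite('pics/s2c.png',cv2.resize(d['image'][80:290,230:460,::-1],None,fx=2.5,fy=2.5))
E
```

```text
4.25 [0.56981074 0.10794067 0.1538671 ] [ 0.68767579 -0.07468549 -3.20504436] 0.065262681222102 68.7679123878479
```

View pics/s2c.png

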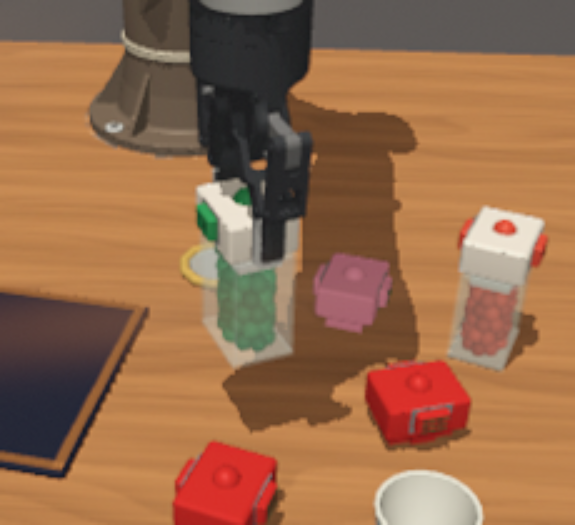

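The jar came up locked and upright. I'm carrying it to the pad and turning it as it goes.

Request:
servo_tool(gripper=[60,60,60,60,60,60,60], dp=[[-0.01,-0.05,0],[-0.03,-0.15,0],[-0.05,-0.25,0],[-0.07,-0.35,0],[-0.09,-0.45,0],[-0.11,-0.55,0],[-0.13,-0.65,0]], delta_rot=[[0,0,0.03],[0,0,0.08],[0,0,0.13],[0,0,0.18],[0,0,0.23],[0,0,0.28],[0,0,0.326]])

```text
time: 5.0
tool_pos: [0.5483, 0.0097, 0.1507]
tcp_rot: [-0.968, -2.987, 0.001]
ft_force: [0.6, -0.5, -2.9]
opening: 0.0652
finger_force: 68.8
```

Request:
servo_tool(gripper=[60,60,60,60,60,60,60,60,60,60], dp=[[-0.02,-0.1,0],[-0.04,-0.2,0],[-0.06,-0.3,0],[-0.08,-0.4,0],[-0.1,-0.5,0],[-0.12,-0.6,0],[-0.13,-0.65,0],[-0.13,-0.65,0],[-0.13,-0.65,0],[-0.13,-0.65,0]], delta_rot=[[0,0,0.05],[0,0,0.1],[0,0,0.15],[0,0,0.2],[0,0,0.25],[0,0,0.3],[0,0,0.326],[0,0,0.326],[0,0,0.326],[0,0,0.326]])

```text
time: 6.0
tool_pos: [0.5297, -0.0862, 0.1514]
tcp_rot: [-0.221, -3.133, -0.001]
ft_force: [1.3, 1.2, -2.1]
opening: 0.065
finger_force: 68.8
```

```bash
python3 - <<'E'
from h import *
o=ctrl.observe(); print(o['time'],o['tool_pos'],o['ft_force'],o['joints'])
R=cv2.Rodrigues(o['tcp_rot'])[0]; print(np.degrees(np.arctan2(R[1,1],R[0,1])),R[:,2])
E
```

```text
6.0 [ 0.52971136 -0.08624824  0.15139842] [ 1.27523452  1.24007544 -2.12526723] [-0.02822604  0.37570406  0.11896282  1.89458179 -0.05733282  0.87517957
  1.54922824]
81.92863794802815 [-6.09761794e-04  4.92435839e-04 -9.99999693e-01]
```

Request:
servo_tool(gripper=[60,60,60,60,60,60,60,60], dp=[[0,0,-0.07],[0,0,-0.15],[0,0,-0.23],[0,0,-0.31],[0,0,-0.36],[0,0,-0.39],[0,0,-0.41],[0,0,-0.41]], delta_rot=[[0,0,0],[0,0,0],[0,0,0],[0,0,0],[0,0,0],[0,0,0],[0,0,0],[0,0,0]])

```text
time: 6.8
tool_pos: [0.5298, -0.0872, 0.0901]
tcp_rot: [-0.221, -3.134, -0.0]
ft_force: [-1.1, 0.3, -3.3]
opening: 0.065
finger_force: 68.8
```

Request:
servo_tool(gripper=[60,60,60,60], dp=[[0,0,-0.007],[0,0,-0.014],[0,0,-0.02],[0,0,-0.02]], delta_rot=[[0,0,0],[0,0,0],[0,0,0],[0,0,0]])

```text
time: 7.2
tool_pos: [0.5298, -0.0871, 0.0874]
tcp_rot: [0.221, 3.134, 0.0]
ft_force: [-0.5, -1.5, -2.7]
opening: 0.0649
finger_force: 68.8
```

Request:
servo_tool(gripper=[60,60,60,60], dp=[[0,0,-0.005],[0,0,-0.01],[0,0,-0.014],[0,0,-0.014]], delta_rot=[[0,0,0],[0,0,0],[0,0,0],[0,0,0]])

```text
time: 7.6
tool_pos: [0.5301, -0.0872, 0.0857]
tcp_rot: [0.221, 3.133, 0.0]
ft_force: [-0.9, -0.3, 3.8]
opening: 0.0652
finger_force: 69.7
```

It's in contact with the pad. I'm opening the fingers and retracting.

Request:
servo_tool(gripper=[68,72,76,80,85,85,85,85], dp=[[0,0,0],[0,0,0],[0,0,0],[0,0,0],[0,0,0],[0,0,0],[0,0,0],[0,0,0]], delta_rot=[[0,0,0],[0,0,0],[0,0,0],[0,0,0],[0,0,0],[0,0,0],[0,0,0],[0,0,0]])

```text
time: 8.4
tool_pos: [0.5298, -0.0872, 0.0852]
tcp_rot: [0.221, 3.134, 0.0]
ft_force: [0.5, 0.3, 0.3]
opening: 0.0848
finger_force: 0.0
```

Request:
servo_tool(gripper=[85,85,85,85,85,85,85,85], dp=[[0,0,0.1],[0,0,0.3],[0,0,0.5],[0,0,0.7],[0,0,0.9],[0,0,0.9],[0,0,0.9],[0,0,0.9]], delta_rot=[[0,0,0],[0,0,0],[0,0,0],[0,0,0],[0,0,0],[0,0,0],[0,0,0],[0,0,0]])

```text
time: 9.2
tool_pos: [0.5291, -0.087, 0.2193]
tcp_rot: [-0.221, -3.132, -0.0]
ft_force: [0.2, -0.7, -0.4]
opening: 0.0848
finger_force: 0.0
```

Request:
servo_tool(gripper=[85,85,85,85,85,85,85,85,85,85,85,85], dp=[[0,0,0],[0,0,0],[0,0,0],[0,0,0],[0,0,0],[0,0,0],[0,0,0],[0,0,0],[0,0,0],[0,0,0],[0,0,0],[0,0,0]], delta_rot=[[0,0,-0.1],[0,0,-0.2],[0,0,-0.3],[0,0,-0.4],[0,0,-0.5],[0,0,-0.6],[0,0,-0.7],[0,0,-0.8],[0,0,-0.9],[0,0,-1],[0,0,-1],[0,0,-1]])

```text
time: 10.4
tool_pos: [0.5294, -0.087, 0.2194]
tcp_rot: [-2.292, -2.147, 0.002]
ft_force: [0.1, 0.5, 0.6]
opening: 0.0849
finger_force: 0.0
```

Request:
servo_tool(gripper=[85,85,85,85], dp=[[0,0,0],[0,0,0],[0,0,0],[0,0,0]], delta_rot=[[0,0,-0.047],[0,0,-0.047],[0,0,-0.047],[0,0,-0.047]])

```text
time: 10.8
tool_pos: [0.5297, -0.0872, 0.2201]
tcp_rot: [-2.369, -2.063, 0.0]
ft_force: [-0.6, -0.5, 0.8]
opening: 0.0851
finger_force: 0.0
```

```bash
python3 - <<'E'
from h import *
o=ctrl.observe(); print(o['time'],o['tool_pos'],o['ft_force'],o['joints'])
R=cv2.Rodrigues(o['tcp_rot'])[0]; print(np.degrees(np.arctan2(R[1,1],R[0,1])),R[:,2])
d=grab('wrist','w2.png')
print(proj(d,[[.530,-.087,.123],o['tool_pos']]))
im=d['image'].astype(int);r,g,b=im[...,0],im[...,1],im[...,2]
k=((g>r+40)&(g>b+15)).astype(np.uint8)
n,l,s,c=cv2.connectedComponentsWithStats(k)
for i in range(1,n):
    if s[i,4]>40: print(s[i],c[i],ray(d,[c[i]],.126)[0])
E
```

```text
10.8 [ 0.52972127 -0.08718991  0.22008768] [-0.60999769 -0.49804923  0.7709304 ] [-0.27804723  0.31161688  0.44403986  1.83087809 -0.15389378  1.03307769
  0.08841733]
-7.90873768128673 [-1.86881116e-04 -3.01116279e-05 -9.99999982e-01]
[[316.7429584  199.89927177]
 [317.07368331 259.32839657]]
[305 147  25   7  84] [316.85714286 150.71428571] [ 0.53550656 -0.04747252  0.126     ]
[277 179   8  35 243] [280.41152263 196.47736626] [ 0.50215454 -0.07929024  0.126     ]
[350 180   9  34 242] [353.6446281  196.95867769] [ 0.55926635 -0.08762105  0.126     ]
[306 190  23  22 411] [317.17518248 200.27737226] [ 0.53041547 -0.08639289  0.126     ]
[588 226  14  21 206] [594.20873786 235.7961165 ] [ 0.75179172 -0.14812982  0.126     ]
[ 600  229   40   74 1299] [618.01770593 261.61816782] [ 0.77487799 -0.17538659  0.126     ]
[570 237  14  21 186] [576.82795699 246.89247312] [ 0.73874692 -0.15647782  0.126     ]
[559 264   9  15 102] [562.49019608 271.38235294] [ 0.72921086 -0.17845568  0.126     ]
[627 275  13  12 117] [632.8974359 280.8974359] [ 0.79050562 -0.19642025  0.126     ]
[571 281  26  19 293] [583.44027304 290.86006826] [ 0.74928364 -0.20071377  0.126     ]
[582 337  20  24 292] [593.13356164 349.00684932] [ 0.76583239 -0.26654288  0.126     ]
[604 355  22  12 134] [612.69402985 361.89552239] [ 0.7862351  -0.28471861  0.126     ]
```

View pics/w2.png

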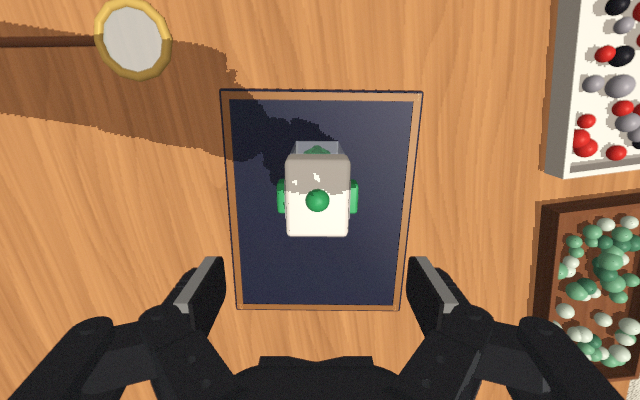

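The jar stands on the pad with its buttons along the closing line, at (280,196) and (354,197). I'm lowering and pinching.

Request:
servo_tool(gripper=[85,85,85,85,85,85,85,85], dp=[[0,0.002,-0.15],[0,0.002,-0.3],[0,0.002,-0.45],[0,0.002,-0.6],[0,0.002,-0.75],[0,0.002,-0.85],[0,0.002,-0.88],[0,0.002,-0.88]], delta_rot=[[0,0,0],[0,0,0],[0,0,0],[0,0,0],[0,0,0],[0,0,0],[0,0,0],[0,0,0]])

```text
time: 11.65
tool_pos: [0.5296, -0.0869, 0.0879]
tcp_rot: [-2.371, -2.06, 0.001]
ft_force: [0.3, 0.1, -0.0]
opening: 0.0852
finger_force: 0.0
```

Request:
servo_tool(gripper=[80,75,70,66,62,58,54,50,48,48,48,48], dp=[[0,0,0],[0,0,0],[0,0,0],[0,0,0],[0,0,0],[0,0,0],[0,0,0],[0,0,0],[0,0,0],[0,0,0],[0,0,0],[0,0,0]], delta_rot=[[0,0,0],[0,0,0],[0,0,0],[0,0,0],[0,0,0],[0,0,0],[0,0,0],[0,0,0],[0,0,0],[0,0,0],[0,0,0],[0,0,0]])

```text
time: 12.85
tool_pos: [0.5305, -0.0869, 0.0901]
tcp_rot: [2.371, 2.059, 0.003]
ft_force: [-5.3, 1.6, 23.9]
opening: 0.052
finger_force: 58.6
```

Both buttons are fully in. I'm lifting slowly.

Request:
servo_tool(gripper=[48,48,48,48,48,48,48,48], dp=[[0,0,0.02],[0,0,0.05],[0,0,0.1],[0,0,0.15],[0,0,0.2],[0,0,0.3],[0,0,0.4],[0,0,0.4]], delta_rot=[[0,0,0],[0,0,0],[0,0,0],[0,0,0],[0,0,0],[0,0,0],[0,0,0],[0,0,0]])

```text
time: 13.65
tool_pos: [0.531, -0.0871, 0.1502]
tcp_rot: [2.37, 2.058, 0.004]
ft_force: [-0.1, 0.9, -0.5]
opening: 0.0514
finger_force: 63.2
```

```bash
python3 - <<'E'
from h import *
o=ctrl.observe(); print(o['time'],o['tool_pos'],o['ft_force'],o['opening'])
d=grab('scene','s3.png')
cv2.imwrite('pics/s3c.png',cv2.resize(d['image'][80:290,110:370,::-1],None,fx=2.8,fy=2.8))
E
```

```text
13.65 [ 0.53102836 -0.08711987  0.15021459] [-0.07568261  0.86536346 -0.47337617] 0.05137306496383831
```

View pics/s3c.png

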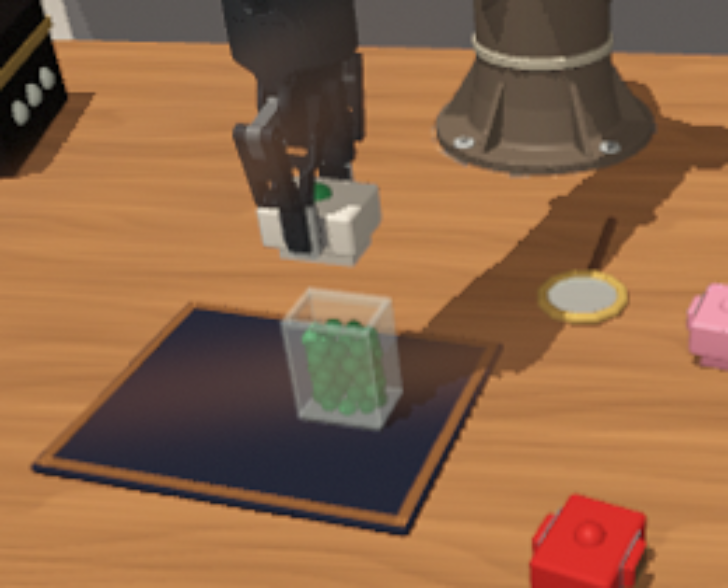

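The lid is off and level, and the jar stands open on the pad. I'm moving the lid beside it.

Request:
servo_tool(gripper=[48,48,48,48,48,48,48,48,48], dp=[[-0.01,-0.05,0],[-0.02,-0.15,0],[-0.04,-0.3,0],[-0.06,-0.45,0],[-0.08,-0.6,0],[-0.1,-0.7,0],[-0.1,-0.73,0],[-0.1,-0.73,0],[-0.1,-0.73,0]], delta_rot=[[0,0,0],[0,0,0],[0,0,0],[0,0,0],[0,0,0],[0,0,0],[0,0,0],[0,0,0],[0,0,0]])

```text
time: 14.6
tool_pos: [0.515, -0.1954, 0.148]
tcp_rot: [-2.37, -2.061, -0.0]
ft_force: [-0.5, 0.2, -1.0]
opening: 0.0517
finger_force: 63.2
```

Request:
servo_tool(gripper=[48,48,48,48,48,48,48,48,48,48], dp=[[0,0,-0.05],[0,0,-0.15],[0,0,-0.3],[0,0,-0.45],[0,0,-0.6],[0,0,-0.7],[0,0,-0.78],[0,0,-0.82],[0,0,-0.84],[0,0,-0.84]], delta_rot=[[0,0,0],[0,0,0],[0,0,0],[0,0,0],[0,0,0],[0,0,0],[0,0,0],[0,0,0],[0,0,0],[0,0,0]])

```text
time: 15.6
tool_pos: [0.515, -0.1963, 0.0223]
tcp_rot: [2.372, 2.06, 0.0]
ft_force: [-0.8, -0.1, -0.8]
opening: 0.0516
finger_force: 63.2
```

Request:
servo_tool(gripper=[48,48,48,48], dp=[[0,0,-0.007],[0,0,-0.014],[0,0,-0.02],[0,0,-0.02]], delta_rot=[[0,0,0],[0,0,0],[0,0,0],[0,0,0]])

```text
time: 16.0
tool_pos: [0.5149, -0.1963, 0.0193]
tcp_rot: [2.372, 2.06, 0.0]
ft_force: [-0.7, 0.3, -1.0]
opening: 0.0513
finger_force: 63.2
```

Request:
servo_tool(gripper=[48,48,48,48], dp=[[0,0,-0.005],[0,0,-0.01],[0,0,-0.013],[0,0,-0.013]], delta_rot=[[0,0,0],[0,0,0],[0,0,0],[0,0,0]])

```text
time: 16.4
tool_pos: [0.5148, -0.1964, 0.0174]
tcp_rot: [2.372, 2.06, 0.0]
ft_force: [-0.7, 0.9, 1.8]
opening: 0.051
finger_force: 63.6
```

Request:
servo_tool(gripper=[48,52,56,60,64,68,73,78,85,85,85,85], dp=[[0,0,-0.003],[0,0,-0.003],[0,0,-0.003],[0,0,-0.003],[0,0,-0.003],[0,0,-0.003],[0,0,-0.003],[0,0,-0.003],[0,0,-0.003],[0,0,-0.003],[0,0,-0.003],[0,0,-0.003]], delta_rot=[[0,0,0],[0,0,0],[0,0,0],[0,0,0],[0,0,0],[0,0,0],[0,0,0],[0,0,0],[0,0,0],[0,0,0],[0,0,0],[0,0,0]])

```text
time: 17.6
tool_pos: [0.5148, -0.1963, 0.0168]
tcp_rot: [2.372, 2.06, 0.0]
ft_force: [-0.1, 1.0, -1.3]
opening: 0.0847
finger_force: 0.0
```

Request:
servo_tool(gripper=[85,85,85,85,85,85,85,85,85], dp=[[0,0,0.05],[0,0,0.15],[0,0,0.3],[0,0,0.45],[0,0,0.6],[0,0,0.8],[0,0,1],[0,0,1],[0,0,1]], delta_rot=[[0,0,0],[0,0,0],[0,0,0],[0,0,0],[0,0,0],[0,0,0],[0,0,0],[0,0,0],[0,0,0]])

```text
time: 18.5
tool_pos: [0.5151, -0.1964, 0.1677]
tcp_rot: [2.371, 2.059, 0.002]
ft_force: [0.1, 0.6, -0.8]
opening: 0.0851
finger_force: 0.0
```

```bash
python3 - <<'E'
from h import *
o=ctrl.observe(); print(o['time'],o['tool_pos'],o['ft_force'],o['opening'])
d=grab('scene','s4.png')
cv2.imwrite('pics/s4c.png',cv2.resize(d['image'][80:290,110:370,::-1],None,fx=2.8,fy=2.8))
E
```

```text
18.5 [ 0.51514708 -0.19639591  0.16774816] [ 0.08228084  0.58167028 -0.83361398] 0.08513219332609741
```

View pics/s4c.png

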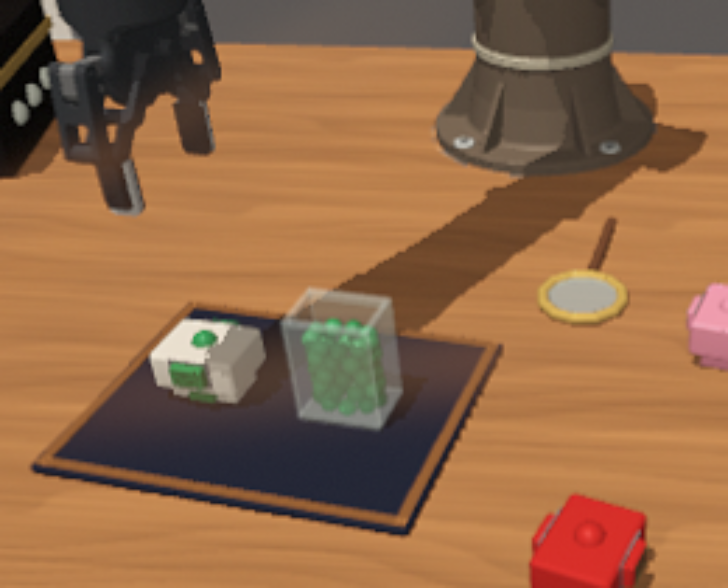

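The lid sits right way up on the pad beside the open jar, and the hand is clear of both. I'm handing the job in.

```bash
python3 -c "
from cell import ctrl
print(ctrl.close_job())"
```

```text
the job is handed in; nothing more can be done
None
```

I carried the jade-bracelet jar closed to the pad, pinched the lid free and set it right way up beside the open jar. The job was handed in at about 18.6 s; the close call returned no verdict.

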